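# Clip the flask to the snap hook on the balcony shelf

## Task

The wind is getting up, so fasten the grey flask: carry it upright to the bracket and push its steel ring straight into the snap hook, so that the ring presses the red sprung gate in, slips past it and the gate snaps fully shut behind it. Feel your way in gently, never loading the hook or its bracket with more than 15 N, because its screws are small. Leave the flask standing upright on the shelf, clipped and let go, and leave the other things where they are.

Things in the scene. Friction and masses are not known exactly. Their poses are not given: they have to be found in the camera images.
- flask_center (a point): Grey plastic flask, upright, 185 mm tall, about 0.45 kg; point on its axis half-way up (92.5 mm above its underside). Body 68 mm in diameter up to 85 mm, shoulder to 100 mm, then a straight round neck and cap 42 mm in diameter from 100 mm to the top: grip there across the flask's y axis, around 150 mm up. z up, x points from the axis to the ring.
- ring_bar (a point): Middle of the outer upright bar of the flask's rigid steel ring, 58 mm from the flask's axis along its x, 125 mm above its underside. The ring is an oblong loop of 9 mm round bar in the flask's x-z plane, fixed to the neck: clear opening 27 mm high (13.5 mm above and below this point) and 33 mm from this bar back to the neck.
- bracket: Grey bracket screwed to the shelf, foot 90 x 75 x 6 mm, post 140 mm high; origin at the foot, on the shelf surface; x is the way the ring is pushed in, z up. Carries hook and gate. The hook's shank is clamped in a slot, so the real hook sits anywhere within 18 mm either way along x of its nominal place, and this is not measured.
- hook_mouth (a point): Nominal mouth of the snap hook, a level loop of 8 mm steel bar: 125 mm above the shelf (the ring bar's height when the flask stands), 70 mm to the robot's side of the bracket's origin, same axes as the bracket. A red 7 mm gate closes the mouth along y: hinge at y = +19 mm, free tip at y = -7 mm; the hook's nose begins at y = -8 mm. Enter along y = 0 (within 2.5 mm), flask x along bracket x.
- gate (a joint): Angle of the hook's sprung gate, rad: 0 = shut at the nose, grows as it is pushed in, up to 1.25; its spring always drives it back to 0. Pushing it aside with the ring takes 4 to 8 N along x and up to 8 N sideways to -y, falling away as it snaps shut behind the ring. The gate's own frame has its origin on the hinge, x into the hook and y towards the hinge when shut.
- cup_center (a point): Green glazed ceramic mate cup, 80 mm in diameter and 80 mm high, open top; the point is on its axis half-way up. Bystander.
- canister: Closed aluminium canister, 84 mm in diameter, 130 mm high; origin at the centre of its underside. Bystander.
- coaster: Bamboo coaster, 96 mm in diameter, 8 mm thick; origin at the centre of its underside. Bystander.
- bombilla: Stainless steel drinking straw, about 190 mm long along its x, 8 mm high, lying flat; origin near its middle, on the shelf. Bystander.
- sugar: White ceramic sugar bowl, 76 mm in diameter, 50 mm high; origin at the centre of its underside. Bystander.
- jar: Glass jar with an orange lid, 60 mm in diameter, 90 mm high; origin at the centre of its underside. Bystander.
- hook_back (a point): Nominal place of the ring bar's centre when it touches the rigid inner back of the hook, 24.5 mm along x past the mouth point, same axes; the real one is up to 18 mm off along x. Measured from the real mouth, the bar's centre meets the gate at x = -8 mm, slips past its tip at about 18 to 23 mm, touches the back at 24.5 mm, and once clipped is free from 8 to 24.5 mm.

How it is judged:
By the outcome, as a careful person would: the job done as asked, in the order asked, and still so for the second after the job is handed in, with the robot touching nothing.
It also fails if it takes over 51 s, if anything falls off the work surface, if the arm or the gripper's body presses on something with over 40 N, if the wrist force passes 120 N, or if a joint passes its speed limit or range.

## Robot

A 6-joint arm with a two-finger parallel gripper is mounted at the origin on the work surface. World frame = base frame: x ahead of the robot, y to its left, z up, the work surface at z = 0. Lengths are in mm, angles in rad, forces in N, time in s.
With the tool pointing down it reaches from about 275 to 1000 mm from the base axis. Payload 8.4 kg.
Tool frame: the origin (TCP) lies at the very end of the fingers, on their centre line; the grasp point (between the pads) lies 19 mm behind it; z points along the fingers, x is the direction in which the jaws open and shut, and the axes are right-handed (so a half turn about z gives the same grasp; the last joint's range is limited). The gripper opens to 85 mm and grips with 20 to 120 N. Pads are 22 mm wide; open, the fingers measure 114 mm over their backs; the gripper's body (76 mm by 85 mm) begins 54 mm behind the grasp point. The pads swing forward as they close: fully open they stand 13 mm farther back than shut.
Start: joints at [-1.14, 0.353, 1.633, -0, 1.155, -0.002], TCP at [262.133, -567.375, 231.281] pointing down, gripper open.
Joint ranges: [-2.63, 2.63], [-0.92, 2.1], [0.06, 2.66], [-1.3, 4.44], [0, 2.69], [-3.02, 3.02]. Speed limits (rad/s): [2.22, 2.22, 2.79, 3.14, 3.14, 3.14].

## Interface

Orientations are given as [roll, pitch, yaw] about the fixed x, y, z axes, in that order (R = Rz(yaw) Ry(pitch) Rx(roll)).
In Python, from rig import sense, grab_frame, calibration, sign_off gives the robot as it stands.
- The arm moves only by the tool servo_tool, never from a script. Its argument "series" is one flat list of numbers, 4 for each row, row after row: the shift along the world's x, y, z in m, then the turn about the world's z in degrees. In form: [x, y, z, yaw, x, y, z, yaw, ...]. A call has 1 to 8 rows; each row shifts and turns the commanded pose from where the row before left it; what a row does not reach is not made up. A row lasts 1/12 s, in which the tool goes at most 41.7 mm and 7.16 degrees, less where a joint would pass 70% of its speed; a pose out of reach is approached as far as the arm can. A call is refused whole if a number of a shift passes 0.0417 or a number of a turn 7.16, either way. A call with a gripper value outside its range is refused whole. "gripper" is the finger opening in m, from 0 to 0.0854, set as the call begins (left out, the last holds). The fingers move at their own pace and stop on an object; "newtons" is the grip in N (left out, the last holds). Time passes only in rows, so rows that do not move let the fingers close. It gives the time, the measured TCP pose, the force and the opening at its end, in the units of the state.
- sense(): the state, without advancing time (a new reading comes with each control period).
- grab_frame(name): name is "scene" or "top" or "wrist"; returns the picture (420x560x3 uint8, blue, green, red); there is no depth.
- calibration(name): a dict with "fx", "fy", "cx", "cy" (pixels), "rvec" (rotation vector, rad) and "tvec" (3), from world to camera coordinates, as OpenCV has them. Camera axes: x right, y down, z forward; pixel columns grow to the right and rows downward; lengths in mm; the calibration is good to about 2 mm. A picture is of the moment at which its call begins: read the wrist's pose just before it. calibration takes no time and is no camera call; for the wrist camera it gives the pose at the moment of the call.
- sign_off(): hands the job in, once; it reports no verdict.
The state is a dict: "clock": time; "qpos": joint angles; "qvel": joint speeds; "joint_efforts": joint torques, N m; "eef_pos": TCP position; "tcp_rot": TCP orientation; "contact_force": force on the tool from outside, world axes, zero at the start; "wrist_torque": the same for the moment, N m; "opening": opening from 0.0 (shut) to 1.0 (fully open).
Only numpy, scipy, OpenCV 4.12 (cv2) and the standard library are available. Lean on these libraries where they do the work, as an engineer would, in place of code of your own. Each camera call takes 0.05 s, during which the arm holds its last target. There are 200 camera calls.

## Working session

There is one attempt and no reset: what is moved stays moved. The work goes in short steps, Python scripts to look and compute and a tool call to move; the robot and the scene stay as the last step left them, time stands still between calls to the robot, and variables do not carry over. Pictures are saved under pics/ and viewed, about 8 in all and at most 12, crops included, and the job is handed in when it is done.

Besides the shell and the picture viewer there is one more tool, called after "Emit:" by a JSON object that holds its "fn" and its "kwargs", one argument or row to a line. servo_tool: Moves the arm, as the interface text tells. Its arguments: {"type":"object","properties":{"series":{"type":"array"},"gripper":{"type":"number"},"newtons":{"type":"number"}},"required":["series"]}

```bash
mkdir -p pics; cat > h.py <<'E'
import numpy as np, cv2
from rig import sense, grab_frame, calibration, sign_off
def ray(c,u,v):
    R=cv2.Rodrigues(np.array(c["rvec"],float))[0]; t=np.array(c["tvec"],float).ravel()
    d=R.T@np.array([(u-c["cx"])/c["fx"],(v-c["cy"])/c["fy"],1.]); return -R.T@t, d
def onz(c,u,v,z):
    o,d=ray(c,u,v); return (o+d*(z-o[2])/d[2]).round(1)
def px(c,P):
    K=np.array([[c["fx"],0,c["cx"]],[0,c["fy"],c["cy"]],[0,0,1.]])
    return cv2.projectPoints(np.array(P,float).reshape(-1,1,3),np.array(c["rvec"],float),np.array(c["tvec"],float),K,None)[0].reshape(-1,2).round(1)
E
python3 - <<'E'
from h import *
s=sense(); print(s)
for n in("top","scene"):
    f=grab_frame(n); cv2.imwrite(f"pics/{n}0.png",f); c=calibration(n); print(n,c, ray(c,280,210))
E
```

```text
{'clock': 0.0, 'qpos': array([-1.14039701e+00,  3.53618961e-01,  1.63412700e+00, -7.00384624e-06,
        1.15520038e+00, -2.39512768e-03]), 'qvel': array([-5.98935327e-05,  4.55977668e-04, -1.46161923e-03,  2.55142732e-04,
        8.02248365e-04,  4.40861429e-04]), 'joint_efforts': array([ 9.67247724e-04, -6.05240107e+01, -3.42069697e+01,  3.90947400e-05,
        9.43251798e-03, -9.59070007e-06]), 'eef_pos': array([ 261.9353484 , -566.94560615,  230.58296139]), 'tcp_rot': array([ 3.14158949e+00,  1.35370087e-03, -1.13799905e+00]), 'contact_force': array([-0.07200783,  0.17608448, -0.26466852]), 'wrist_torque': array([ 0.05387141,  0.00543935, -0.04306408]), 'opening': 1.0020920566933644}
top {'fx': 510.968230448571, 'fy': 510.968230448571, 'cx': 273.47192902878805, 'cy': 201.930674834681, 'rvec': array([ 2.18856842, -2.1967526 ,  0.06125751]), 'tvec': array([  -2.98160566,  553.01858406, 1377.06682319])} (array([ 474.66488858,   -5.48563622, 1405.99240082]), array([ 0.04043766, -0.01240083, -0.99931158]))
scene {'fx': 388.14452138023927, 'fy': 388.14452138023927, 'cx': 280.5890211293457, 'cy': 207.6589591314654, 'rvec': array([ 1.25996224,  2.39868843, -0.80291605]), 'tvec': array([ 310.23866167, -308.61284581, 1420.78560026])} (array([1100.67678308,  355.67844728,  933.87638316]), array([-0.50583491, -0.33051816, -0.79682336]))
```

View pics/top0.png

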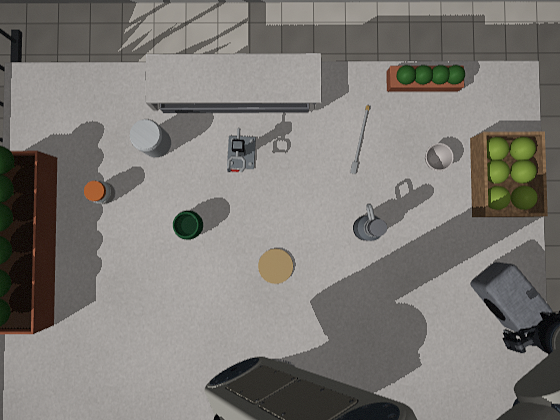

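View pics/scene0.png

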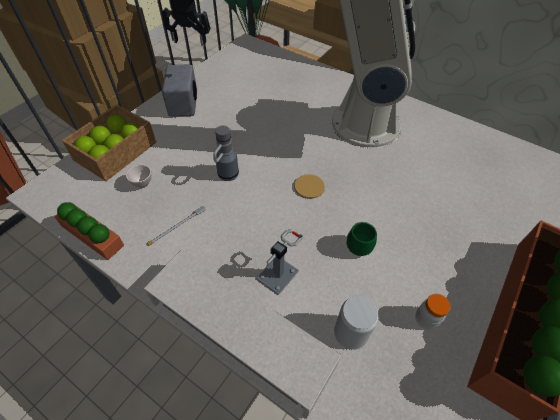

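The top view shows the flask near (370,228) with its ring toward (369,210), and the bracket and hook near (240,150). In the scene view the flask is at (227,160) and the bracket at (278,265). Next I'll view enlarged crops of both.

```bash
python3 - <<'E'
from h import *
t=cv2.imread("pics/top0.png"); s=cv2.imread("pics/scene0.png")
def crop(i,x,y,w=66,h=50): return cv2.resize(i[y:y+h,x:x+w],(396,300),interpolation=cv2.INTER_CUBIC)
a=np.hstack([crop(t,335,195),crop(t,207,125)]); b=np.hstack([crop(s,195,125,80,61),crop(s,245,225,90,68)])
cv2.imwrite("pics/crop0.png",np.vstack([a,b]))
ct=calibration("top")
print(onz(ct,240,150,60),onz(ct,370,220,185),onz(ct,369,210,125))
E
```

```text
[688.9  83.2  60. ] [ 499.4 -235.5  185. ] [ 525.7 -244.6  125. ]
```

View pics/crop0.png

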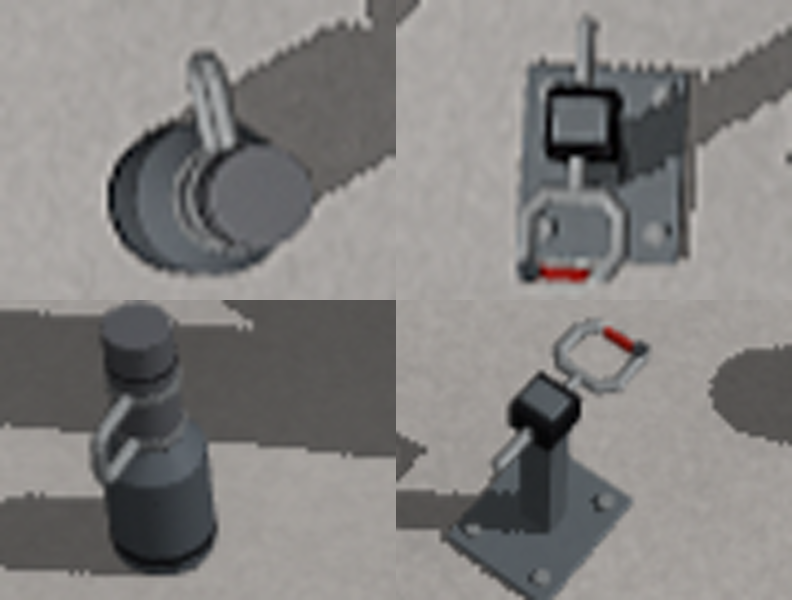

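```bash
python3 - <<'E'
from h import *
c=calibration("top"); s=calibration("scene")
P=lambda x,y,z:onz(c,335+x/6,195+y/6,z)
cap=P(260,195,185);ring=P(204,60,125);print("cap",cap,"ring",ring,np.degrees(np.arctan2(*(ring-cap)[1::-1])),np.hypot(*(ring-cap)[:2]))
print("base",P(182,200,40))
Q=lambda x,y,z:onz(c,207+(x-396)/6,125+y/6,z)
a,b=Q(575,170,125),Q(587,20,125);print("shank",a,b,np.degrees(np.arctan2(*(b-a)[1::-1])))
print("gate ends",Q(540,273,125),Q(588,273,125),"hinge",Q(528,270,125),"posttop",Q(583,122,145))
print("loop sides",Q(523,220,125),Q(625,220,125))
f=[Q(528,62,6),Q(690,70,6),Q(685,265,6)];print("foot",f,np.degrees(np.arctan2(*(f[1]-f[2])[1::-1])))
S=lambda x,y,z:onz(s,195+x*80/396,125+(y-300)*80/396,z)
print("scene cap",S(137,322,185))
T=lambda x,y,z:onz(s,245+(x-396)*90/396,225+(y-300)*90/396,z)
print("scene gate",T(607,330,125),T(640,352,125),"shank",T(500,465,125),T(575,380,125))
w=calibration("wrist");print(w,ray(w,280,210))
E
```

```text
cap [ 481.4 -255.1  185. ] ring [ 538.2 -244.8  125. ] 10.278213787303402 57.72633714345652
base [ 480.1 -250.    40. ]
shank [670.1  87.  125. ] [733.8  81.9 125. ] -4.5774962133817825
gate ends [626.6 101.6 125. ] [626.5  81.5 125. ] hinge [627.8 106.7 125. ] posttop [687.   82.2 145. ]
loop sides [649.  108.8 125. ] [648.8  65.9 125. ]
foot [array([738.4, 117.2,   6. ]), array([734.4,  42.6,   6. ]), array([644.1,  45. ,   6. ])] -1.5224529992610085
scene cap [ 480.1 -253.   185. ]
scene gate [625.3  85.5 125. ] [627.2 109.  125. ] shank [731.5  86.1 125. ] [663.6  89.2 125. ]
{'fx': 316.3096096807512, 'fy': 316.3096096807512, 'cx': 279.8321418189496, 'cy': 211.10598230076928, 'rvec': array([-2.41517938,  1.54380372,  0.24745192]), 'tvec': array([-625.53366667,  -40.09131219,  380.23924021])} (array([ 335.19492609, -534.84561346,  372.91566411]), array([-0.27892685, -0.12784563, -0.95177088]))
```

```bash
python3 - <<'E'
from h import *
c=calibration("top"); s=calibration("scene")
for z in(0,80,150,230): print(z,"top box",onz(c,475,285,z),onz(c,510,265,z),"scene box",onz(s,166,113,z),onz(s,196,113,z),onz(s,180,66,z))
print(px(c,[262,-567,231]),px(s,[262,-567,231]))
E
```

```text
0 top box [ 324.6 -554.4    0. ] [ 378.6 -651.6    0. ] scene box [ 377.5 -632.     0. ] [ 313.4 -541.9    0. ] [ 123.3 -800.6    0. ]
80 top box [ 333.2 -523.2   80. ] [ 384.1 -614.8   80. ] scene box [ 439.4 -547.4   80. ] [ 380.8 -465.    80. ] [ 207.  -701.5   80. ]
150 top box [ 340.7 -495.9  150. ] [ 388.9 -582.7  150. ] scene box [ 493.6 -473.3  150. ] [ 439.8 -397.7  150. ] [ 280.3 -614.9  150. ]
230 top box [ 349.2 -464.6  230. ] [ 394.3 -545.9  230. ] scene box [ 555.6 -388.7  230. ] [ 507.3 -320.8  230. ] [ 364.  -515.8  230. ]
[[521.2 323.5]] [[189.9  46.4]]
```

Emit:
{"fn": "servo_tool", "kwargs": {
  "series": [0.0,0.0,0.03,-2,0.0,0.01,0.03,-2],
  "gripper": 0.085
}}

```text
clock: 0.27
eef_pos: [261.5, -557.1, 289.6]
tcp_rot: [3.141, 0.004, -1.21]
contact_force: [0.4, -0.3, 1.1]
opening: 0.995
```

Emit:
{"fn": "servo_tool", "kwargs": {
  "series": [0.01,0.025,0,-1,0.024,0.033,0,-2,0.024,0.033,0,-2,0.024,0.033,0,-2,0.024,0.033,0,-2,0.024,0.033,0,-1,0.024,0.033,0,-1,0.024,0.033,0,0]
}}

```text
clock: 0.93
eef_pos: [440.7, -299.5, 291.1]
tcp_rot: [3.141, 0.0, -1.401]
contact_force: [0.1, -0.8, -0.3]
opening: 0.994
```

Emit:
{"fn": "servo_tool", "kwargs": {
  "series": [0.024,0.03,0,0,0.015,0.016,-0.02,0,0,0,-0.02,0,0,0,0,0]
}}

```text
clock: 1.27
eef_pos: [478.0, -253.1, 247.7]
tcp_rot: [3.137, 0.004, -1.397]
contact_force: [-0.8, 0.8, -1.1]
opening: 0.994
```

```bash
python3 - <<'E'
from h import *
s=sense(); c=calibration("wrist"); print(s["eef_pos"],np.degrees(s["tcp_rot"]),s["qpos"])
f=grab_frame("wrist"); cv2.imwrite("pics/w1.png",f)
np.save("w1.npy",c,allow_pickle=True)
print(px(c,[[480.5,-253,185],[538,-245,125],[480.5,-253,0]]))
E
```

```text
[ 477.95561309 -253.05930525  247.67534989] [179.73544275   0.20638428 -80.04587064] [-4.89708494e-01  2.09185310e-01  1.79187568e+00 -6.10124929e-06
  1.14638787e+00  9.07349714e-01]
[[279.  225.7]
 [282.  132.7]
 [280.  172.5]]
```

View pics/w1.png

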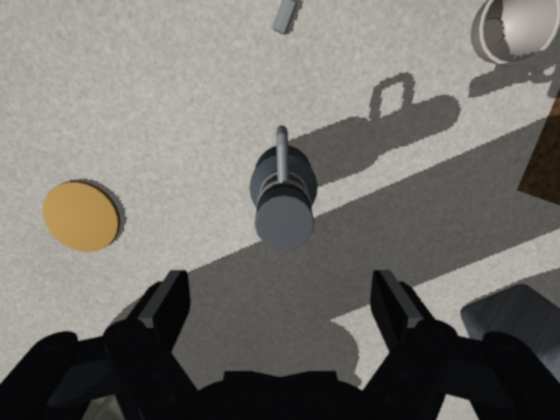

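Wrist view: cap centred at about (284.5,220), ring outer end at (281.5,130), fingers open on both sides.

```bash
python3 - <<'E'
from h import *
c=np.load("w1.npy",allow_pickle=True).item()
cap=onz(c,284.5,220,185); r=onz(c,281.5,131,130); print(cap,r,np.degrees(np.arctan2(*(r-cap)[1::-1])),np.hypot(*(r-cap)[:2]), onz(c,283,190,90))
E
```

```text
[ 485.3 -256.   185. ] [ 539.6 -244.3  130. ] 12.159595728526503 55.546196989532966 [ 481.9 -256.1   90. ]
```

Emit:
{"fn": "servo_tool", "kwargs": {
  "series": [0.004,-0.002,-0.01,1,0,0,-0.03,0,0,0,-0.03,0,0,0,-0.03,0,0,0,-0.017,0,0,0,0,0,0,0,0,0]
}}

```text
clock: 1.9
eef_pos: [482.9, -258.2, 134.3]
tcp_rot: [3.141, 0.0, -1.383]
contact_force: [0.1, -0.2, 1.5]
opening: 0.997
```

Emit:
{"fn": "servo_tool", "kwargs": {
  "series": [0,0,0,0,0,0,0,0,0,0,0,0,0,0,0,0,0,0,0,0,0,0,0,0],
  "gripper": 0.03,
  "newtons": 50
}}

```text
clock: 2.4
eef_pos: [483.9, -257.3, 135.7]
tcp_rot: [-3.14, -0.001, -1.382]
contact_force: [-0.7, 2.9, 6.7]
opening: 0.479
```

Emit:
{"fn": "servo_tool", "kwargs": {
  "series": [0,0,0,0,0,0,0,0,0,0,0,0,0,0,0,0]
}}

```text
clock: 2.73
eef_pos: [483.9, -257.3, 135.7]
tcp_rot: [-3.14, -0.001, -1.382]
contact_force: [0.3, 3.2, 6.7]
opening: 0.478
```

Emit:
{"fn": "servo_tool", "kwargs": {
  "series": [0,0,0.006,0,0,0,0.01,0,0,0.005,0.01,0,0.004,0.02,0,-2,0.004,0.03,0,-2,0.004,0.035,0,-2,0.004,0.035,0,-2,0.004,0.035,0,-2],
  "newtons": 90
}}

```text
clock: 3.4
eef_pos: [503.1, -95.8, 161.2]
tcp_rot: [-3.141, -0.0, -1.559]
contact_force: [1.8, 0.3, -5.1]
opening: 0.472
```

Emit:
{"fn": "servo_tool", "kwargs": {
  "series": [0.004,0.035,0,-2,0.004,0.035,0,-2,0.004,0.035,0,0,0.004,0.035,0,0,0.004,0.03,0,0,0,0.015,0,0,0,0.006,0,0,0,0,0,0]
}}

```text
clock: 4.07
eef_pos: [523.0, 95.0, 160.9]
tcp_rot: [-3.141, 0.0, -1.625]
contact_force: [0.1, -0.1, -4.8]
opening: 0.473
```

Emit:
{"fn": "servo_tool", "kwargs": {
  "series": [0,0,-0.007,0,0,0,-0.007,0,0,0,-0.004,0,0,0,-0.002,0,0,0,0,0,0,0,0,0]
}}

```text
clock: 4.57
eef_pos: [523.1, 93.1, 140.0]
tcp_rot: [3.141, -0.0, -1.628]
contact_force: [-0.3, -0.2, -5.8]
opening: 0.475
```

```bash
python3 - <<'E'
from h import *
s=sense(); c=calibration("wrist"); print(s["eef_pos"],np.degrees(s["tcp_rot"]),s["contact_force"],s["opening"])
f=grab_frame("wrist"); np.save("w2.npy",c,allow_pickle=True); cv2.imwrite("pics/w2r.png",f)
t=grab_frame("top"); cv2.imwrite("pics/t2.png",t)
cv2.imwrite("pics/w2.png",cv2.resize(f[40:300,140:440],(780,676)[::1],interpolation=cv2.INTER_CUBIC)[:600])
E
```

```text
[523.06172339  93.07306183 140.03147997] [ 1.79967248e+02 -9.39806214e-03 -9.32504586e+01] [-0.25434481 -0.22497215 -5.75289323] 0.47480658517835417
```

View pics/w2.png

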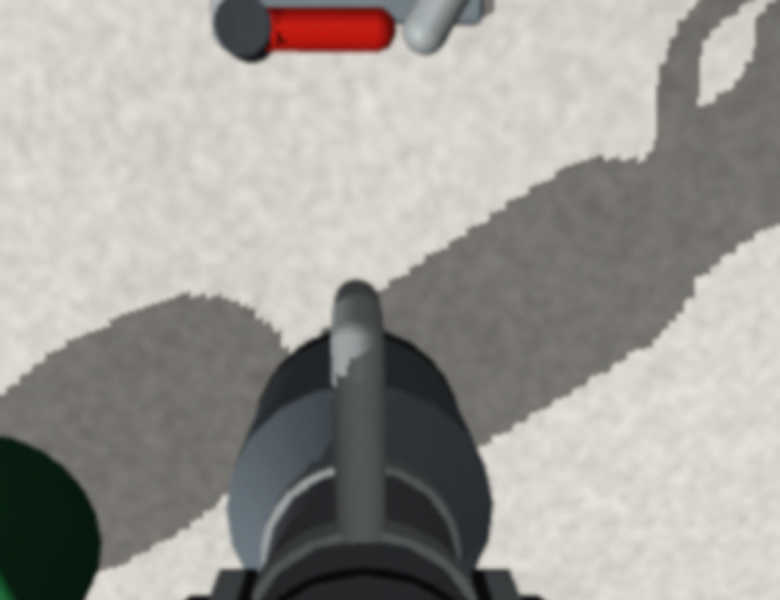

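Crop of the wrist view: ring outer end at (357,295), ring top bar running straight down to (362,530), gate hinge at (243,25), gate tip at (392,30), nose at (425,38).

```bash
python3 - <<'E'
from h import *
c=np.load("w2.npy",allow_pickle=True).item()
P=lambda x,y,z:onz(c,140+x/2.6,40+y/2.6,z)
h,t,n=P(243,27,125),P(392,30,125),P(425,35,125);print("hinge",h,"tip",t,"nose",n,"yaw",np.degrees(np.arctan2(-(h-t)[0],(h-t)[1])))
r=P(357,290,142);b=P(361,520,142);print("ring",r,b,np.degrees(np.arctan2(*(r-b)[1::-1])))
# shank/top view for yaw check of loop
t=cv2.imread("pics/t2.png");cv2.imwrite("pics/t2c.png",cv2.resize(t[120:210,190:290],(800,720)[::1],interpolation=cv2.INTER_CUBIC)[:600])
E
```

```text
hinge [629.1 107.  125. ] tip [627.1  81.3 125. ] nose [626.   75.6 125. ] yaw -4.44984706665593
ring [585.3  89.7 142. ] [543.1  91.5 142. ] -2.442415310657095
```

View pics/t2c.png

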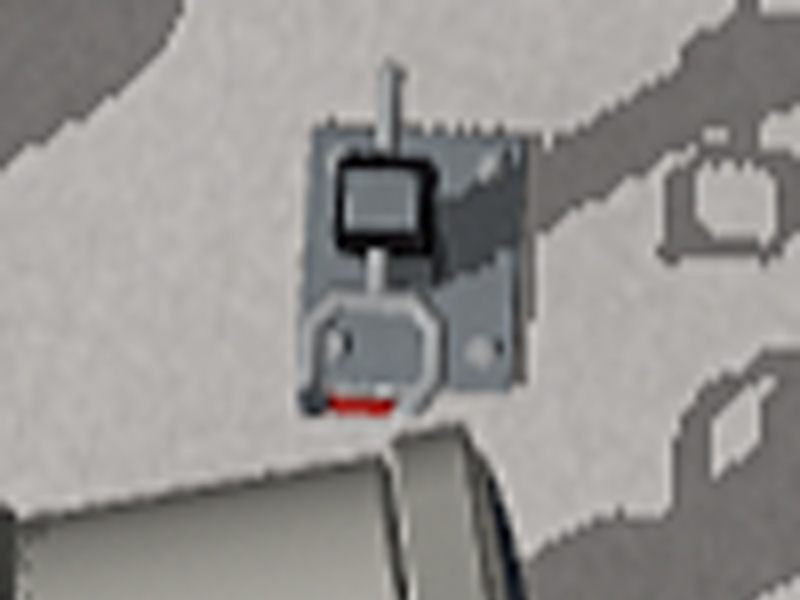

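The top crop shows the hook and gate still untouched, with the shank running from (377,275) to (392,85), which gives a yaw of about -4°. I'll align the flask and make the first part of the approach.

Emit:
{"fn": "servo_tool", "kwargs": {
  "series": [0,0.0035,0,-1.5,0.01,-0.0007,0,0,0.01,-0.0007,0,0,0.005,-0.0004,0,0,0.003,-0.0002,0,0,0,0,0,0,0,0,0,0]
}}

```text
clock: 5.25
eef_pos: [551.1, 95.0, 140.1]
tcp_rot: [3.141, -0.0, -1.653]
contact_force: [0.5, 0.5, -5.8]
opening: 0.466
```

```bash
python3 - <<'E'
from h import *
s=sense(); c=calibration("wrist"); print(s["eef_pos"],np.degrees(s["tcp_rot"]),s["contact_force"],s["opening"])
f=grab_frame("wrist"); np.save("w3.npy",c,allow_pickle=True)
cv2.imwrite("pics/w3.png",cv2.resize(f[40:240,180:400],(660,600),interpolation=cv2.INTER_CUBIC))
E
```

```text
[551.1005181   94.95648903 140.07207803] [ 1.79965560e+02 -7.72764166e-03 -9.47066978e+01] [ 0.50613435  0.46248615 -5.80229016] 0.4660447167496648
```

View pics/w3.png

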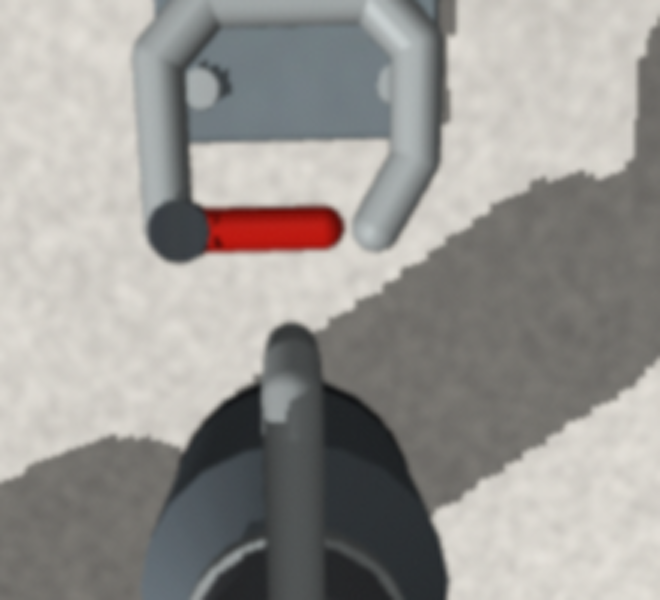

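Ring outer end at (291,328), hinge at (179,230), gate tip at (343,229), gate square to the ring.

```bash
python3 - <<'E'
from h import *
c=np.load("w3.npy",allow_pickle=True).item()
P=lambda x,y,z:onz(c,180+x/3,40+y/3,z)
h,t=P(179,230,125),P(341,229,125);print("hinge",h,"tip",t,"yaw",np.degrees(np.arctan2(-(h-t)[0],(h-t)[1])))
for z in(147,142,129):print(z,"ring",P(291,327,z))
r,b=P(292,335,142),P(296,580,142);print(r,b,np.degrees(np.arctan2(*(r-b)[1::-1])))
yw=np.radians(-4.2);ex=np.array([np.cos(yw),np.sin(yw)]);ey=np.array([-ex[1],ex[0]])
for z in(142,129):
  q=P(291,327,z)[:2]-4.5*ex; d=q-(h[:2]-19*ey);print("bar in mouth frame",d@ex,d@ey)
E
```

```text
hinge [628.9 106.8 125. ] tip [626.9  81.2 125. ] yaw -4.467159061389274
147 ring [614.9  90.  147. ]
142 ring [614.3  90.1 142. ]
129 ring [612.7  90.3 129. ]
[613.2  90.  142. ] [574.6  92.7 142. ] -4.001218712476524
bar in mouth frame -17.83771347544564 1.2755705522881124
bar in mouth frame -19.44806427843021 1.357852332328803
```

Emit:
{"fn": "servo_tool", "kwargs": {
  "series": [0.003,-0.0007,0,0,0.003,-0.0002,0,0,0.001,0,0,0,0,0,0,0]
}}

```text
clock: 5.63
eef_pos: [558.6, 94.2, 140.4]
tcp_rot: [-3.141, 0.0, -1.653]
contact_force: [-0.0, 0.2, -5.6]
opening: 0.473
```

Emit:
{"fn": "servo_tool", "kwargs": {
  "series": [0.0015,-0.0001,0,0,0.0015,-0.0001,0,0,0,0,0,0]
}}

```text
clock: 5.88
eef_pos: [561.5, 94.0, 140.3]
tcp_rot: [-3.141, 0.0, -1.653]
contact_force: [0.6, -0.4, -5.2]
opening: 0.47
```

Emit:
{"fn": "servo_tool", "kwargs": {
  "series": [0.0015,-0.0001,0,0,0.0015,-0.0001,0,0,0,0,0,0]
}}

```text
clock: 6.13
eef_pos: [563.5, 93.8, 140.1]
tcp_rot: [3.14, -0.0, -1.653]
contact_force: [-4.4, 0.4, -3.6]
opening: 0.475
```

Contact with the gate at TCP x of about 562.5, so I expect the slip past it at about 588–593 and the back at about 595.

Emit:
{"fn": "servo_tool", "kwargs": {
  "series": [0.0015,-0.0001,0,0,0.0015,-0.0001,0,0,0,0,0,0]
}}

```text
clock: 6.38
eef_pos: [566.5, 93.4, 140.0]
tcp_rot: [3.14, -0.001, -1.653]
contact_force: [-4.8, -1.0, -4.1]
opening: 0.472
```

Emit:
{"fn": "servo_tool", "kwargs": {
  "series": [0.0015,-0.0001,0,0,0.0015,-0.0001,0,0,0,0,0,0]
}}

```text
clock: 6.63
eef_pos: [569.4, 93.3, 140.0]
tcp_rot: [3.14, -0.0, -1.653]
contact_force: [-6.4, -0.7, -3.5]
opening: 0.471
```

Emit:
{"fn": "servo_tool", "kwargs": {
  "series": [0.0015,-0.0001,0,0,0.0015,-0.0001,0,0,0,0,0,0]
}}

```text
clock: 6.88
eef_pos: [571.8, 93.2, 139.6]
tcp_rot: [3.138, -0.0, -1.653]
contact_force: [-7.2, -0.6, -4.7]
opening: 0.473
```

Emit:
{"fn": "servo_tool", "kwargs": {
  "series": [0.0015,-0.0001,0,0,0.0015,-0.0001,0,0,0,0,0,0]
}}

```text
clock: 7.13
eef_pos: [574.4, 92.8, 139.4]
tcp_rot: [3.138, -0.001, -1.653]
contact_force: [-7.0, -1.0, -5.6]
opening: 0.473
```

Emit:
{"fn": "servo_tool", "kwargs": {
  "series": [0.0015,-0.0001,0,0,0.0015,-0.0001,0,0,0,0,0,0]
}}

```text
clock: 7.38
eef_pos: [577.3, 92.3, 139.3]
tcp_rot: [3.137, -0.001, -1.653]
contact_force: [-6.5, -3.2, -6.7]
opening: 0.472
```

Emit:
{"fn": "servo_tool", "kwargs": {
  "series": [0.0015,-0.0001,0,0,0.0015,-0.0001,0,0,0,0,0,0]
}}

```text
clock: 7.63
eef_pos: [580.4, 92.0, 139.3]
tcp_rot: [3.138, -0.002, -1.653]
contact_force: [-6.4, -3.9, -6.0]
opening: 0.471
```

Emit:
{"fn": "servo_tool", "kwargs": {
  "series": [0.0015,0.0002,0,0,0.0015,0,0,0,0,0,0,0]
}}

```text
clock: 7.88
eef_pos: [583.5, 92.1, 139.3]
tcp_rot: [3.138, -0.002, -1.653]
contact_force: [-5.9, -3.7, -6.4]
opening: 0.475
```

Emit:
{"fn": "servo_tool", "kwargs": {
  "series": [0.0015,0.0001,0,0,0.0015,0,0,0,0,0,0,0]
}}

```text
clock: 8.13
eef_pos: [587.0, 91.9, 139.4]
tcp_rot: [3.139, -0.002, -1.653]
contact_force: [-3.3, -6.1, -6.4]
opening: 0.477
```

Emit:
{"fn": "servo_tool", "kwargs": {
  "series": [0.0012,0,0,0,0,0,0,0]
}}

```text
clock: 8.3
eef_pos: [588.3, 91.8, 139.5]
tcp_rot: [3.139, -0.002, -1.653]
contact_force: [-3.8, -6.4, -5.8]
opening: 0.471
```

Emit:
{"fn": "servo_tool", "kwargs": {
  "series": [0.001,0,0,0,0,0,0,0]
}}

```text
clock: 8.47
eef_pos: [589.7, 91.8, 139.6]
tcp_rot: [3.14, -0.002, -1.653]
contact_force: [-2.0, -5.5, -7.3]
opening: 0.475
```

Emit:
{"fn": "servo_tool", "kwargs": {
  "series": [0.001,0,0,0,0,0,0,0]
}}

```text
clock: 8.63
eef_pos: [591.0, 91.7, 139.7]
tcp_rot: [3.141, -0.002, -1.653]
contact_force: [-2.0, -6.6, -7.6]
opening: 0.473
```

Emit:
{"fn": "servo_tool", "kwargs": {
  "series": [0.001,0,0,0,0,0,0,0]
}}

```text
clock: 8.8
eef_pos: [592.5, 91.5, 139.9]
tcp_rot: [-3.141, -0.002, -1.653]
contact_force: [-0.8, -7.6, -7.6]
opening: 0.472
```

Emit:
{"fn": "servo_tool", "kwargs": {
  "series": [0.0008,0,0,0,0,0,0,0]
}}

```text
clock: 8.97
eef_pos: [593.7, 91.5, 140.1]
tcp_rot: [-3.141, -0.002, -1.653]
contact_force: [0.5, -8.3, -5.0]
opening: 0.474
```

Emit:
{"fn": "servo_tool", "kwargs": {
  "series": [0.0006,0,0,0,0,0,0,0]
}}

```text
clock: 9.13
eef_pos: [594.7, 92.6, 140.4]
tcp_rot: [-3.14, 0.0, -1.653]
contact_force: [-0.5, 0.1, -4.7]
opening: 0.469
```

```bash
python3 - <<'E'
from h import *
s=sense(); c=calibration("wrist"); print(s["eef_pos"],np.degrees(s["tcp_rot"]),s["contact_force"],s["wrist_torque"])
f=grab_frame("wrist"); np.save("w4.npy",c,allow_pickle=True)
cv2.imwrite("pics/w4.png",cv2.resize(f[40:240,180:400],(660,600),interpolation=cv2.INTER_CUBIC))
E
```

```text
[594.7238902   92.64943456 140.40984313] [-1.79895007e+02  1.02291961e-02 -9.47237149e+01] [-0.47419278  0.11754704 -4.70415231] [ 0.00266172 -0.00215448 -0.02389049]
```

View pics/w4.png

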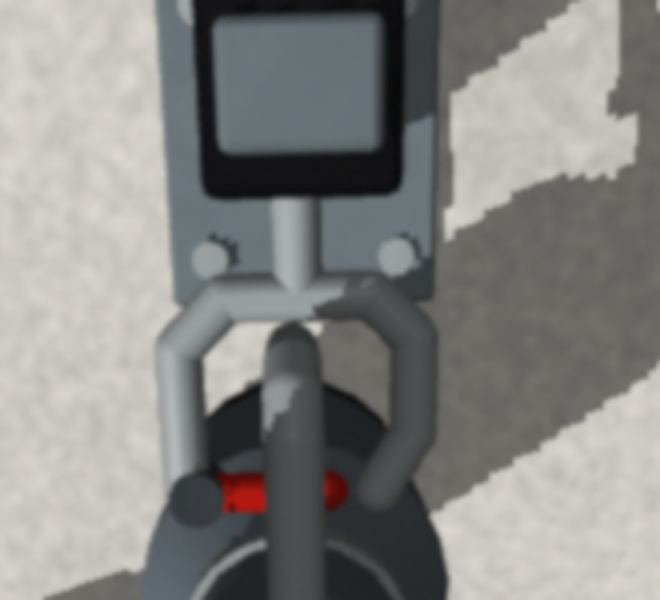

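The gate has snapped shut: the red gate lies straight between hinge (195,500) and nose (378,490), across the ring and behind its bar, and the lateral force is gone. I'll back off about 6 mm inside the free range, then lower.

Emit:
{"fn": "servo_tool", "kwargs": {
  "series": [-0.002,0.0001,0,0,-0.002,0.0001,0,0,-0.002,0.0001,0,0,0,0,-0.0015,0,0,0,-0.001,0,0,0,0,0]
}}

```text
clock: 9.68
eef_pos: [587.6, 93.3, 137.6]
tcp_rot: [3.141, -0.0, -1.653]
contact_force: [-0.1, 0.3, -4.7]
opening: 0.473
```

Emit:
{"fn": "servo_tool", "kwargs": {
  "series": [0,0,-0.0007,0,0,0,-0.0006,0,0,0,0,0]
}}

```text
clock: 9.93
eef_pos: [587.7, 93.2, 136.3]
tcp_rot: [3.141, -0.0, -1.653]
contact_force: [-0.2, -0.5, -5.0]
opening: 0.474
```

Emit:
{"fn": "servo_tool", "kwargs": {
  "series": [0,0,-0.0006,0,0,0,0,0]
}}

```text
clock: 10.1
eef_pos: [587.9, 93.2, 136.0]
tcp_rot: [-3.141, 0.0, -1.653]
contact_force: [-0.5, 0.3, -4.2]
opening: 0.475
```

Emit:
{"fn": "servo_tool", "kwargs": {
  "series": [0,0,-0.0005,0,0,0,0,0]
}}

```text
clock: 10.27
eef_pos: [588.1, 93.3, 135.9]
tcp_rot: [-3.141, 0.0, -1.653]
contact_force: [-0.9, -0.2, 1.4]
opening: 0.473
```

Emit:
{"fn": "servo_tool", "kwargs": {
  "series": [0,0,-0.0005,0,0,0,0,0]
}}

```text
clock: 10.43
eef_pos: [588.3, 93.3, 135.9]
tcp_rot: [-3.14, 0.0, -1.653]
contact_force: [-2.4, -0.2, 6.8]
opening: 0.472
```

Emit:
{"fn": "servo_tool", "kwargs": {
  "series": [0,0,-0.0005,0,0,0,0,0]
}}

```text
clock: 10.6
eef_pos: [588.5, 93.3, 135.9]
tcp_rot: [-3.14, 0.0, -1.653]
contact_force: [-2.6, 1.1, 9.8]
opening: 0.472
```

Standing on the shelf. Now I'll relieve the load and open.

Emit:
{"fn": "servo_tool", "kwargs": {
  "series": [0,0,0.001,0,0,0,0,0]
}}

```text
clock: 10.77
eef_pos: [588.0, 93.3, 135.9]
tcp_rot: [-3.141, 0.0, -1.653]
contact_force: [-0.5, 1.0, 4.2]
opening: 0.476
```

Emit:
{"fn": "servo_tool", "kwargs": {
  "series": [0,0,0,0,0,0,0,0,0,0,0,0,0,0,0,0,0,0,0,0,0,0,0,0],
  "gripper": 0.08,
  "newtons": 40
}}

```text
clock: 11.27
eef_pos: [587.7, 93.2, 135.3]
tcp_rot: [3.142, -0.0, -1.653]
contact_force: [0.5, -0.1, -0.9]
opening: 0.938
```

Emit:
{"fn": "servo_tool", "kwargs": {
  "series": [0,0,0.005,0,0,0,0.01,0,0,0,0.02,0,0,0,0.03,0,0,0,0.03,0,0,0,0.03,0,-0.02,0,0.03,0,-0.03,0,0.01,0]
}}

```text
clock: 11.93
eef_pos: [540.7, 93.6, 305.9]
tcp_rot: [-3.134, 0.002, -1.653]
contact_force: [-0.5, 1.3, 0.3]
opening: 0.935
```

Emit:
{"fn": "servo_tool", "kwargs": {
  "series": [-0.04,-0.02,0,0,-0.04,-0.04,0,0,-0.04,-0.04,0,0,-0.03,-0.04,0,0,0,-0.04,0,0,0,-0.03,0,0,0,0,0,0]
}}

```text
clock: 12.52
eef_pos: [416.3, -91.8, 301.9]
tcp_rot: [-3.139, -0.002, -1.656]
contact_force: [-0.1, 0.9, 0.5]
opening: 0.941
```

```bash
python3 - <<'E'
from h import *
s=sense(); print(s["clock"],s["eef_pos"],s["contact_force"],s["opening"])
t=grab_frame("top");f=grab_frame("scene")
cv2.imwrite("pics/end.png",np.hstack([cv2.resize(t[110:260,170:320],(400,400),interpolation=cv2.INTER_CUBIC),cv2.resize(f[190:310,220:340],(400,400),interpolation=cv2.INTER_CUBIC)]))
cv2.imwrite("pics/t_end.png",t)
d=cv2.absdiff(t,cv2.imread("pics/top0.png")).max(2)
for n,(x,y) in dict(cup=(188,225),can=(150,137),coaster=(276,265),bomb=(360,140),sugar=(440,155),jar=(95,190)).items(): print(n,(d[y-25:y+25,x-25:x+25]>50).sum())
E
```

```text
12.5167 [416.28226148 -91.79705752 301.87841819] [-0.12497365  0.88049427  0.4979536 ] 0.9408846110748925
cup 0
can 0
coaster 294
bomb 0
sugar 864
jar 0
```

View pics/end.png

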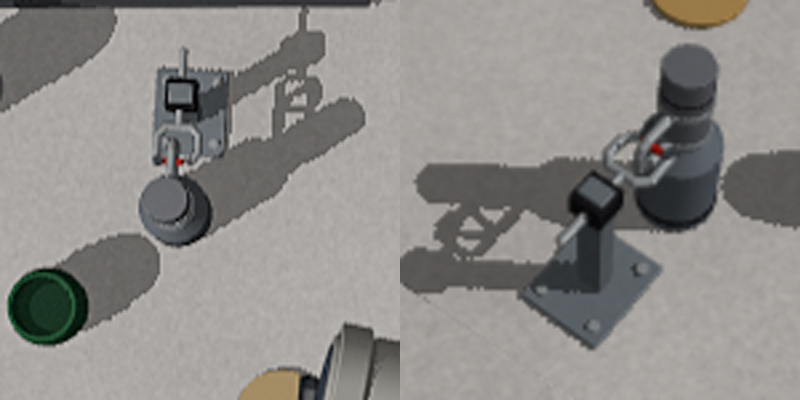

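The flask stands upright with its ring in the hook. The red gate is visible straight across at the mouth, about (172,160) in the left half and (655,150) in the right. The coaster difference is the arm covering it; I'll check the sugar bowl difference.

```bash
python3 - <<'E'
from h import *
a=cv2.imread("pics/top0.png");b=cv2.imread("pics/t_end.png")
cv2.imwrite("pics/cmp.png",np.hstack([cv2.resize(i[100:240,340:480],(390,390),interpolation=cv2.INTER_CUBIC) for i in(a,b)]))
E
```

```text
(no output)
```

View pics/cmp.png

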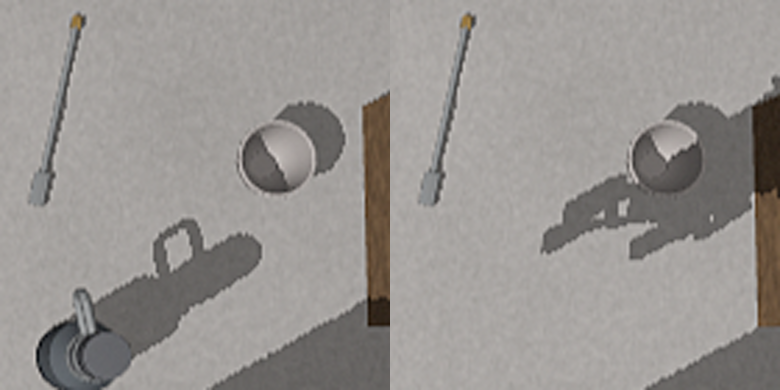

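The sugar bowl hasn't moved, at (277,157) before and (667,157)-390 after. The difference there is only the gripper's shadow. Handing in.

```bash
python3 -c "
from h import *
print(sign_off(), sense()['clock'])"
```

```text
the job is handed in; nothing more can be done
the job is handed in; nothing more can be done
```

The flask is clipped into the hook, standing upright on the shelf and let go, and I handed the job in at about 12.6 s.

- **Insertion:** I carried the flask upright and pushed the ring in along the hook's centreline in steps of 0.6 to 1.5 mm. The sideways force rose to about 8.3 N. It fell to about 0 as the bar passed the gate tip.
- **Hook load:** At the readings between steps, the force never passed about 8.5 N horizontally. The vertical change stayed within about 3 N of the flask's weight, so the total was under the 15 N limit. Force was only read at the end of each short move, so a brief peak between readings would not show.
- **Clip:** After the snap, the wrist picture showed the red gate closed between hinge and nose, behind the ring bar. I then backed off about 6 mm inside the free range, set the flask down, opened the gripper and withdrew.
- **Final pictures:** The flask is upright and the ring is in the hook. The gate looks shut, but I only saw it in pictures and could not measure its angle.
- **Bystanders:** Cup, canister, jar and bombilla show no change. The check flagged the sugar bowl, which turned out to be only the gripper's shadow on it. The arm partly covered the coaster, so I could not compare it fully, but the flask and gripper stayed clear of it by plan.

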